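# Roll a roller blank into the V-block and set it against the end stop

### The job

With the fingers only pushing and never pinching or lifting, roll the round aluminium bar on its side along the bench, up the little ramp, into the groove of the V-block. Once it lies in the bottom of the groove, push on its free end to slide it along the groove until its other end meets the upright stop plate, then leave it lying there and move clear. Go gently and leave the wheel, the geared motor, the screwdriver and the parts tray where they are.

Things in the scene. Friction and masses are not known exactly. Their poses are not given: they have to be found in the camera images.
- bar_center (a point): centre of the solid aluminium bar: a plain cylinder 36 mm in diameter, 140 mm long, 0.3 to 0.5 kg, loose on its side on the bench. Its y axis runs along the bar; x and z turn as it rolls. It starts on the ramp's side, 115 to 175 mm from the groove, parallel to it within 8 degrees, and its end 18 to 40 mm short of the stop plate's face. Polished (friction about 0.3): pushed at or below mid-height it rolls freely, pushed higher it may jam.
- seat (a point): where the bar's centre must end, in the groove of the dark steel V-block that is screwed to the bench: 22.8 mm above the bench. Axes: x level, across the groove, the way the bar rolls in; y along the groove towards the stop plate; z up. The groove is a 120 degree V, its bottom 2 mm above the bench at x = 0, its far face rising to 28 mm at x = 45 mm, a ledge 36 mm high behind.
- lip (a point): middle of the groove's near lip, 11 mm above the bench, 15.6 mm before the groove's bottom (seat x = -15.6 mm); axes as at the seat. The block and the ramp are 130 mm long along the groove, from 65 mm to either side of this point; with the bar home its free end stands 10 mm out of the block, at seat y = -70 mm.
- ramp_foot (a point): middle of the foot of the aluminium ramp, on the bench, at seat x = -76 mm; the ramp rises evenly from here to the lip. Axes as at the seat.
- stop_face (a point): point on the face of the upright steel stop plate (10 mm thick, 50 mm high) at the block's +y end, level with the seat and 70 mm from it along y. The face looks along -y and spans seat x = -20 to +68 mm.
- wheel: loose toy-car wheel lying flat, black tyre 66 mm across, 36 mm high with its hub; origin under its centre. Leave alone.
- gearmotor: loose small yellow geared motor, 63 mm long, 30 mm wide, 19 mm high; origin under its gearbox. Leave alone.
- screwdriver: loose screwdriver with a black handle, lying on the bench; its x axis runs from handle to tip. Leave alone.
- tray: loose red parts tray with four compartments, 160 x 110 x 35 mm, open on top; origin under its centre. Leave alone.
There are look-alikes about, which are no part of the job. Of the things that look like the part that bears bar_center, take the one that is farthest to the robot's right at the start.

How it is judged:
By the outcome, as a careful person would: the job done as asked, in the order asked, and still so for the second after the job is handed in, with the robot touching nothing.
It also fails if it takes over 51 s, if anything falls off the work surface, if the arm or the gripper's body presses on something with over 40 N, if the wrist force passes 120 N, or if a joint passes its speed limit or range.

### The arm

A 7-joint arm with a two-finger parallel gripper is mounted at the origin on the work surface. World frame = base frame: x ahead of the robot, y to its left, z up, the work surface at z = 0. Lengths are in m, angles in degrees, forces in N, time in s.
With the tool pointing down it reaches from about 0.4 to 0.925 m from the base axis. Payload 4.1 kg.
Tool frame: the origin (TCP) lies at the centre of the arm's flange, where the gripper is bolted on; the fingertips stand 173 mm ahead of it and the grasp point (between the pads) lies 155 mm ahead of it; z points along the fingers, y is the direction in which the jaws open and shut (so a half turn about z gives the same grasp; the last joint's range is limited). The gripper opens to 85 mm and grips with 20 to 120 N. Pads are 22 mm wide; open, the fingers measure 114 mm over their backs; the gripper's body (76 mm by 85 mm) begins 54 mm behind the grasp point. The pads swing forward as they close: fully open they stand 13 mm farther back than shut.
Start: joints at [65.489, 22.827, 2.584, 88.041, -1.071, 69.15, -2.905], TCP at [0.21, -0.615, 0.405] pointing down, gripper open.
Joint ranges: [-161.44, 161.44], [-28.35, 127.94], [-78.24, 83.42], [0, 140.83], [-78.03, 258.03], [13.02, 114.36], [-168.23, 168.23]. Speed limits (degrees/s): [147.25, 147.25, 180, 180, 180, 180, 180].

### API

Orientations are given as a 3x3 rotation matrix whose columns are the frame's x, y, z axes.
In Python, from workcell import ctrl gives the robot as it stands.
- The arm moves only by the tool jog_arm, never from a script. Its argument "series" is a list that holds one entry, the list of rows, each a list of 7 numbers: the shift along the tool's x, y, z in cm, then the turn, a rotation vector about the tool's x, y, z in degrees, then the closure, from 0 (fully open) to 1 (shut). In form: [[[dx, dy, dz, wx, wy, wz, grip], ...]]. A call has 1 to 12 rows; each row is the pose to reach, as a shift and turn from the pose commanded when the call began, along the tool's axes at that moment; what a row does not reach only later rows make up. A row lasts 1/8 s, in which the tool goes at most 62.5 mm and 10.7 degrees, less where a joint would pass 70% of its speed; a pose out of reach is approached as far as the arm can. A call with a gripper value outside its range is refused whole. The fingers move at their own pace and stop on an object; "grip_force" is the grip in N (left out, the last holds). Time passes only in rows, so rows that repeat a pose let the fingers close. It gives the time, the measured TCP pose, the force and the opening at its end, in the units of the state.
- ctrl.sense(): the state, without advancing time (a new reading comes with each control period).
- ctrl.read_camera(name): name is "scene" or "top" or "wrist"; returns the picture (480x640x3 uint8, red, green, blue); there is no depth.
- ctrl.camera_model(name): a dict with "intrinsics" (3x3 intrinsics, pixels), "R" (3x3) and "t" (3): a world point X has camera coordinates R X + t; the wrist camera has in their place "tool_from_camera" (4x4, takes a point from camera to tool coordinates, whose origin is the TCP and whose axes are the flange's). Camera axes: x right, y down, z forward; pixel columns grow to the right and rows downward; lengths in m; the calibration is good to about 2 mm. A picture is of the moment at which its call begins: read the wrist's pose just before it. camera_model takes no time and is no camera call.
- ctrl.finish_job(): hands the job in, once; it reports no verdict.
The state is a dict: "time_s": time; "joints": joint angles; "qd": joint speeds; "tau": joint torques, N m; "position": TCP position; "tool_rot": TCP orientation; "force": force on the tool from outside, world axes, zero at the start; "wrist_torque": the same for the moment, N m; "opening": finger opening in m.
Only numpy, scipy, OpenCV 4.12 (cv2) and the standard library are available. Lean on these libraries where they do the work, as an engineer would, in place of code of your own. Each camera call takes 0.05 s, during which the arm holds its last target.

## Working session

There is one attempt and no reset: what is moved stays moved. The work goes in short steps, Python scripts to look and compute and a tool call to move; the robot and the scene stay as the last step left them, time stands still between calls to the robot, and variables do not carry over. Pictures are saved under pics/ and viewed, and the job is handed in when it is done.

Besides the shell and the picture viewer there is one more tool, called after "Emit:" as a command line: name --argument value ..., lists and objects as JSON in quotes. jog_arm: Moves the arm, as the interface text tells. Its arguments: {"type":"object","properties":{"series":{"type":"array"},"grip_force":{"type":"number"}},"required":["series"]}

```bash
mkdir -p pics; ls; python3 - <<'E'
from workcell import ctrl
import cv2
for n in ("scene","top"):
    im=ctrl.read_camera(n); cv2.imwrite(f"pics/{n}0.png",im[:,:,::-1])
    m=ctrl.camera_model(n); print(n,m)
s=ctrl.sense(); print(s)
print(ctrl.camera_model("wrist"))
E
```

```text
pics
scene {'intrinsics': array([[524.86349151,   0.        , 325.01901472],
       [  0.        , 524.86349151, 238.29343258],
       [  0.        ,   0.        ,   1.        ]]), 'R': array([[-0.77969117,  0.62576165,  0.02245073],
       [ 0.36926513,  0.48846439, -0.79059838],
       [-0.50569253, -0.60813231, -0.61192333]]), 't': array([ 0.44324763, -0.19618494,  1.42768159])}
top {'intrinsics': array([[494.23598292,   0.        , 319.77151424],
       [  0.        , 494.23598292, 237.45049781],
       [  0.        ,   0.        ,   1.        ]]), 'R': array([[ 0.02094402, -0.9996836 ,  0.01393033],
       [-0.98004287, -0.0232835 , -0.19741795],
       [ 0.19767983, -0.00951759, -0.98022043]]), 't': array([-0.0073606 ,  0.58432523,  1.19624564])}
{'time_s': 0.1, 'joints': array([65.48938373, 22.86850168,  2.58000497, 88.1082838 , -1.07013869,
       69.1527498 , -2.90581351]), 'qd': array([-0.11966752, -0.04048046,  0.01101903, -0.14825462,  0.03001143,
       -0.09840182, -0.0568061 ]), 'tau': array([ 2.69416611e-03, -4.76268840e+01,  1.36942651e+00, -2.54953820e+01,
        1
[... 289 characters left out ...]
9998307e-01]]), 'force': array([-0.44739729, -0.00438459,  0.69644321]), 'wrist_torque': array([-0.04802624,  0.02488359, -0.00443011]), 'opening': 0.08547067588025255}
{'intrinsics': array([[371.55213638,   0.        , 326.40324869],
       [  0.        , 371.55213638, 244.13717432],
       [  0.        ,   0.        ,   1.        ]]), 'tool_from_camera': array([[-7.06478890e-04, -9.50075292e-01, -3.12019937e-01,
         8.01125747e-02],
       [ 9.99999088e-01, -3.12125586e-04, -1.31381168e-03,
         6.85542297e-04],
       [ 1.15083061e-03, -3.12020581e-01,  9.50074646e-01,
         2.95715358e-02],
       [ 0.00000000e+00,  0.00000000e+00,  0.00000000e+00,
         1.00000000e+00]])}
```

View pics/scene0.png

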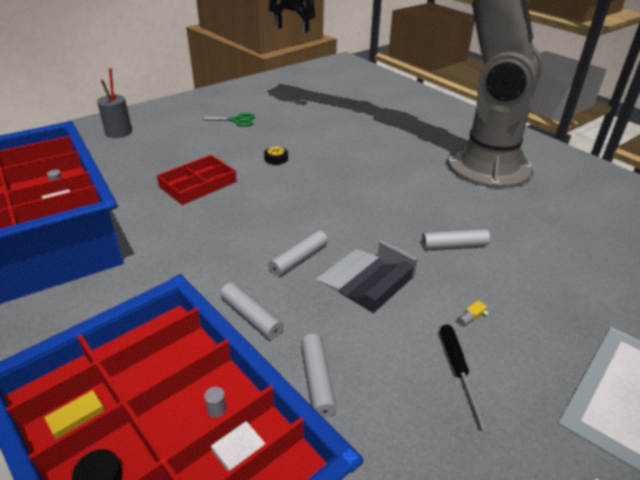

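View pics/top0.png

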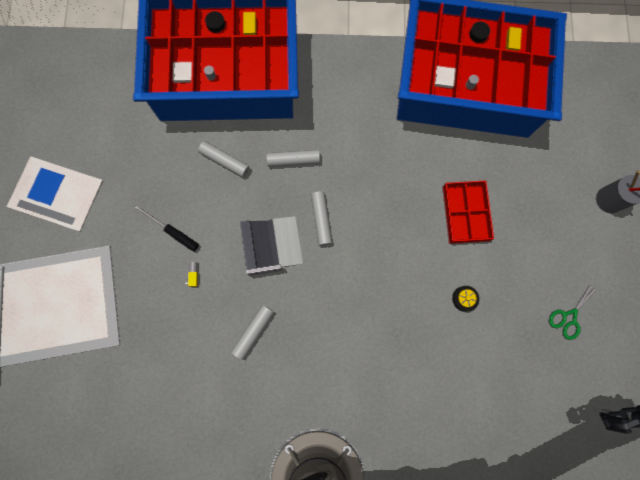

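```bash
cat > h.py <<'E'
import numpy as np, cv2
from workcell import ctrl
def ray(name,uv,z=0.,st=None):
    m=ctrl.camera_model(name); K=m["intrinsics"]
    d=np.linalg.inv(K)@np.array([uv[0],uv[1],1.])
    if name=="wrist":
        T=m["tool_from_camera"]; s=st or ctrl.sense(); R=s["tool_rot"]
        o=R@T[:3,3]+s["position"]; d=R@T[:3,:3]@d
    else:
        R=m["R"];o=-R.T@m["t"];d=R.T@d
    return o+d*(z-o[2])/d[2]
def proj(name,X,st=None):
    m=ctrl.camera_model(name);K=m["intrinsics"];X=np.atleast_2d(X)
    if name=="wrist":
        T=m["tool_from_camera"];s=st or ctrl.sense();R=s["tool_rot"]
        c=((X-s["position"])@R-T[:3,3])@T[:3,:3]
    else: c=X@m["R"].T+m["t"]
    p=c@K.T; return p[:,:2]/p[:,2:]
E
python3 - <<'E'
from h import *
im=cv2.imread("pics/top0.png")
c=im[180:290,225:345]; cv2.imwrite("pics/topcrop.png",cv2.resize(c,None,fx=5,fy=5,interpolation=cv2.INTER_CUBIC))
for p in [(223,160),(293,159),(321,218),(253,333)]: print(p,ray("top",p,0.018))
for p in [(317,193),(324,244)]: print(p,ray("top",p,0.036))
for p in [(293,218),(302,263)]: print("foot",ray("top",p,0))
E
```

```text
(223, 160) [0.79947654 0.27093004 0.018     ]
(293, 159) [0.80725274 0.08226667 0.018     ]
(321, 218) [0.64496997 0.00315301 0.018     ]
(253, 333) [0.34304246 0.16830283 0.018     ]
(317, 193) [0.70797995 0.01526794 0.036     ]
(324, 244) [ 0.57188239 -0.00578379  0.036     ]
foot [0.64751983 0.07791668 0.        ]
foot [0.52646295 0.05042055 0.        ]
```

View pics/topcrop.png

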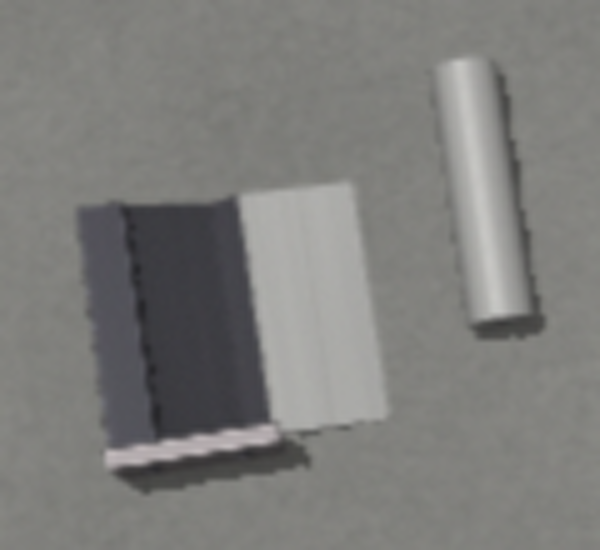

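Candidate bars in the top image are (223,160), (293,159), (321,218) and (253,333). The one farthest to the robot's right (−y, image right) is (321,218), on the ramp's side and nearly parallel to the groove. The crop confirms a plain bar there, with the stop plate at the robot end of the block. Next I move over it for a close wrist view.

Emit:
jog_arm --series '[[[4, -4, 0, 0, 0, -6, 0], [8.5, -8, 0, 0, 0, -13, 0], [13, -12, 0, 0, 0, -20, 0], [17.5, -16.5, 0, 0, 0, -27, 0], [22, -21, 0, 0, 0, -34, 0], [26.5, -25, 0, 0, 0, -41, 0], [31, -29, 0, 0, 0, -48, 0], [35.5, -33.5, 0, 0, 0, -55, 0], [40, -38, 0, 0, 0, -62, 0], [44.5, -42, 0, 0, 0, -69, 0], [49, -46, 0, 0, 0, -76, 0], [53, -50, 0, 0, 0, -83, 0]]]'

```text
time_s: 1.6
position: [0.5507, 0.0309, 0.4045]
tool_rot: [[-0.209, 0.978, -0.0], [0.978, 0.209, -0.0], [-0.0, -0.0, -1.0]]
force: [0.2, -0.0, 0.3]
opening: 0.0859
```

Emit:
jog_arm --series '[[[-3, -4, 0, 0, 0, 0, 0], [-3, -4, 0, 0, 0, 0, 0], [-3, -4, 0, 0, 0, 0, 0]]]'

```text
time_s: 1.98
position: [0.5169, -0.0087, 0.4046]
tool_rot: [[-0.204, 0.979, -0.0], [0.979, 0.204, -0.0], [-0.0, -0.0, -1.0]]
force: [0.7, 1.0, 0.2]
opening: 0.0856
```

```bash
python3 - <<'E'
from h import *
s=ctrl.sense();print(s["time_s"],s["position"],s["tool_rot"],s["joints"],abs(s["qd"]).max())
im=ctrl.read_camera("wrist"); cv2.imwrite("pics/w1.png",im[:,:,::-1])
import pickle;pickle.dump(s,open("s1.pkl","wb"))
E
```

```text
1.975 [ 0.51691598 -0.0087215   0.40455177] [[-2.04090669e-01  9.78951987e-01 -8.34548557e-05]
 [ 9.78951988e-01  2.04090662e-01 -8.26935027e-05]
 [-6.39206120e-05 -9.85752692e-05 -9.99999993e-01]] [ 25.77189547  11.10721111 -33.58675548 105.29399553   6.72631733
  65.57242163   1.66601617] 0.8665445294081462
```

View pics/w1.png

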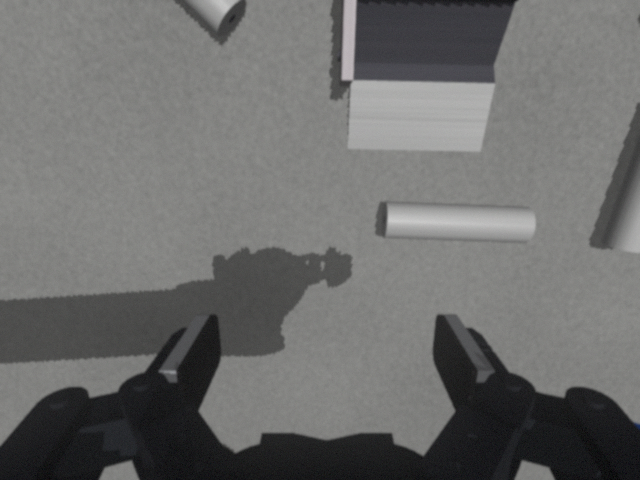

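Emit:
jog_arm --series '[[[4, 4, 0, 0, 0, 0, 0], [7, 8, 0, 0, 0, 0, 0], [7, 8, 0, 0, 0, 0, 0], [7, 8, 0, 0, 0, 0, 0]]]'

```text
time_s: 2.52
position: [0.5809, 0.0765, 0.4044]
tool_rot: [[-0.206, 0.979, -0.001], [0.979, 0.205, -0.0], [-0.0, -0.001, -1.0]]
force: [-0.5, -1.0, 0.4]
opening: 0.0858
```

```bash
python3 - <<'E'
from h import *
s=ctrl.sense();print(s["time_s"],s["position"],abs(s["qd"]).max())
im=ctrl.read_camera("wrist"); cv2.imwrite("pics/w2.png",im[:,:,::-1])
import pickle;pickle.dump(s,open("s2.pkl","wb"))
E
```

```text
2.525 [0.58094875 0.07647148 0.4043793 ] 1.1443928032364277
```

View pics/w2.png

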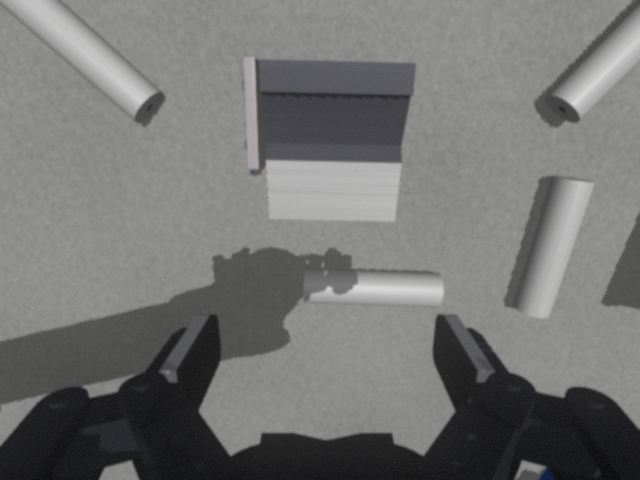

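```bash
python3 - <<'E'
import cv2
a=cv2.imread("pics/w2.png");b=cv2.imread("pics/w1.png")
f=lambda c,k:cv2.resize(c,None,fx=k,fy=k,interpolation=cv2.INTER_CUBIC)
cv2.imwrite("pics/w2c.png",f(a[45:240,230:430],3.0))
cv2.imwrite("pics/w1c.png",f(b[60:250,330:550],3.5))
cv2.imwrite("pics/w2b.png",f(a[255:320,290:460],4))
E
```

```text
(no output)
```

View pics/w2c.png

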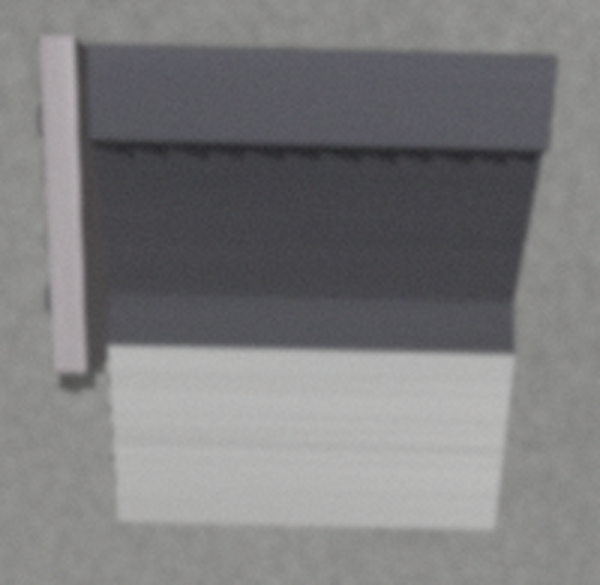

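View pics/w1c.png

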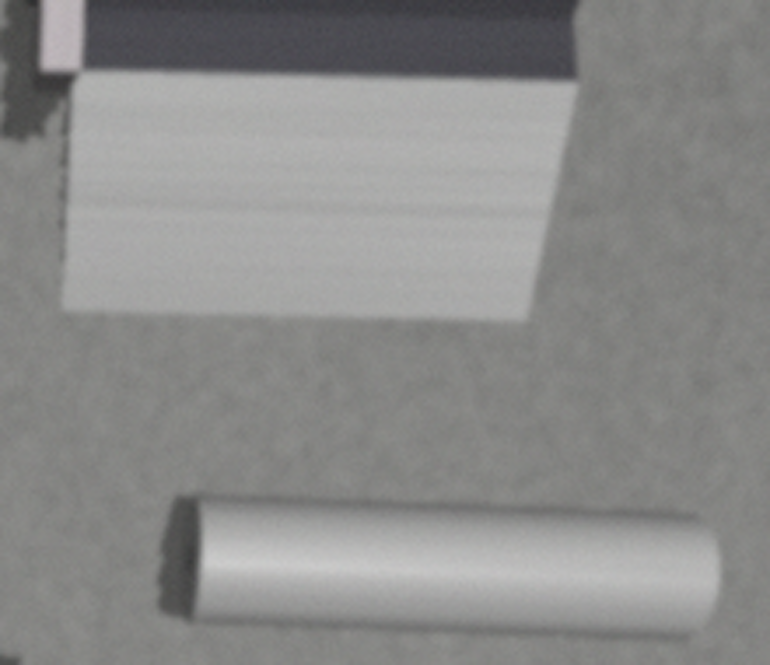

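View pics/w2b.png

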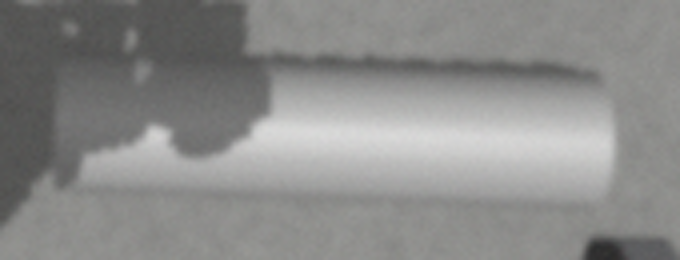

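```bash
cat > fit.py <<'E'
from h import *
import pickle
from scipy.optimize import least_squares
s1=pickle.load(open("s1.pkl","rb"));s2=pickle.load(open("s2.pkl","rb"))
def W(p,X): # p: px,py,theta(dir of seat x)
    X=np.atleast_2d(X);c,s=np.cos(p[2]),np.sin(p[2])
    return np.c_[p[0]+c*X[:,0]-s*X[:,1],p[1]+s*X[:,0]+c*X[:,1],X[:,2]]
def obs(y0):
    a,b=y0+.065,y0-.065
    P2=[(-.076,a,0,269.3,219),(-.076,b,0,395.3,221),(-.0156,b,.011,401.3,162.3),(-.0156,a,.011,266.7,159.7),(.045,b,.036,412.7,95.3),(-.02,.07,.05,258.7,169),(.068,.07,.05,255.3,57.7)]
    P1=[(-.076,a,0,348,148.6),(-.076,b,0,480.6,151.7),(-.0156,b,.011,494.9,82.6),(-.02,.07,.05,353.4,80.6)]
    return np.array(P1),np.array(P2)
def res(p):
    P1,P2=obs(p[3])
    return np.r_[(proj("wrist",W(p,P1[:,:3]),s1)-P1[:,3:]).ravel(),(proj("wrist",W(p,P2[:,:3]),s2)-P2[:,3:]).ravel()]
r=least_squares(res,[.57,.138,np.radians(102),.005],x_scale=[.01,.01,.1,.01])
p=r.x
def cyl(b,L=.14,R=.018):
    t=np.linspace(0,2*np.pi,60);pts=[]
    for e in(-L/2,L/2): pts.append(np.c_[R*np.cos(t),0*t+e,.018+R*np.sin(t)])
    return W(b,np.vstack(pts))
E1=[(387.1,202),(530,206.6),(385.7,237.1),(527.1,241.4),(386,220),(535.7,224.3),(458,204.3),(456,239.3)]
E2=[(290+270/4,255+63/4),(290+600/4,255+72/4),(290+80/4,255+188/4),(290+600/4,255+203/4),(290+614/4,255+140/4),(290+57/4,255+120/4)]
def rb(b):
    o=[]
    for s,E in((s1,E1),(s2,E2)):
        h=cv2.convexHull(proj("wrist",cyl(b),s).astype(np.float32))
        o+=[cv2.pointPolygonTest(h,e,True) for e in E]
    return o
q=least_squares(rb,[.645,.003,p[2]],x_scale=[.01,.01,.1],diff_step=1e-4)
if __name__=="__main__":
    print("seat",p[:2],np.degrees(p[2]),"y0",p[3]);print(np.round(r.fun.reshape(-1,2),1).tolist())
    b=q.x;print("bar",b[:2],np.degrees(b[2]),np.round(q.fun,1))
    d=b[:2]-p[:2];c,s=np.cos(p[2]),np.sin(p[2]);print("bar in seat",d@[c,s],d@[-s,c])
E
python3 fit.py
```

```text
seat [0.58056728 0.13685454] 100.59781043002171 y0 0.004539569466279483
[[-0.3, 0.2], [-0.5, -0.2], [-0.1, 1.0], [-0.2, 0.7], [0.4, -0.5], [-0.5, 0.1], [0.4, 0.8], [-0.3, 0.4], [0.7, -2.0], [0.4, 0.7], [-0.1, -0.9]]
bar [0.64544747 0.00334895] 99.86993417569659 [ 0.5 -0.   0.9  0.6  3.5  0.6  0.5  0.8  1.4  0.7  0.4  0.4  1.1 -0.9]
bar in seat -0.14316066420963902 -0.03921997689457603
```

```bash
python3 - <<'E'
from h import *
m=ctrl.camera_model("wrist");T=m["tool_from_camera"];K=m["intrinsics"]
for x in(.011,-.011):
  for z in (.155,.16,.173):
    for y in (.0428,.057):
      c=T[:3,:3].T@(np.array([x,y,z])-T[:3,3]);u=K@c;print(x,y,z,(u[:2]/u[2]).round(1))
a=cv2.imread("pics/w2.png");cv2.imwrite("pics/w2f.png",cv2.resize(a[290:440,400:560],None,fx=4,fy=4,interpolation=cv2.INTER_CUBIC))
E
```

```text
0.011 0.0428 0.155 [439.7 313. ]
0.011 0.057 0.155 [477.2 313. ]
0.011 0.0428 0.16 [435.9 306.8]
0.011 0.057 0.16 [472.3 306.7]
0.011 0.0428 0.173 [427.4 292.3]
0.011 0.057 0.173 [460.8 292.3]
-0.011 0.0428 0.155 [434.4 362.5]
-0.011 0.057 0.155 [470.2 362.5]
-0.011 0.0428 0.16 [431.1 355. ]
-0.011 0.057 0.16 [465.7 355. ]
-0.011 0.0428 0.173 [423.2 337.5]
-0.011 0.057 0.173 [455.3 337.5]
```

View pics/w2f.png

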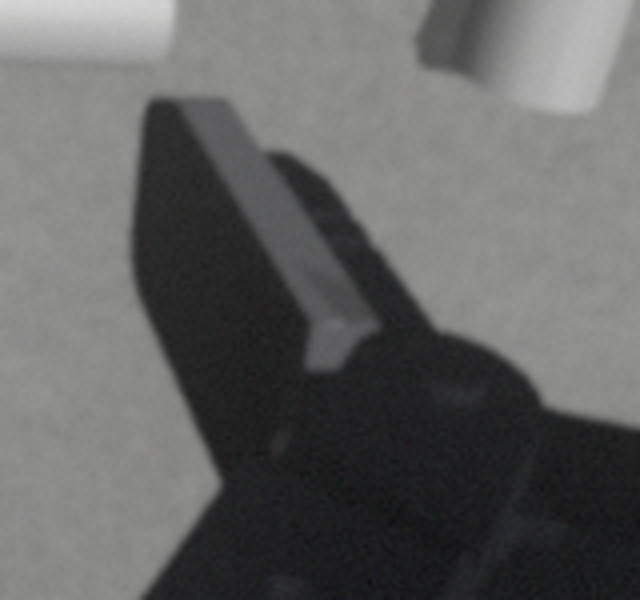

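```bash
cat > go.py <<'E'
from h import *
SEAT=np.array([.58057,.13685]);TH=np.radians(100.6)
c_,s_=np.cos(TH),np.sin(TH)
def to_seat(P): d=np.asarray(P)[:2]-SEAT; return np.array([d@[c_,s_],d@[-s_,c_]])*1000
def st():
    s=ctrl.sense();R=s["tool_rot"]
    print("t",s["time_s"],"seat xy",to_seat(s["position"]).round(1),"z",(s["position"][2]*1000).round(1),"ang",np.degrees(np.arctan2(R[1,0],R[0,0])).round(2),"F",s["force"].round(1),"open",round(s["opening"],4));return s
def jog(x,y,z):
    s=st();P=np.r_[SEAT+np.array([c_*x-s_*y,s_*x+c_*y])/1000,z/1000]
    print("jog cm",(s["tool_rot"].T@(P-s["position"])*100).round(2))
E
python3 -c "
from go import *
jog(-186,-39,200);jog(-186,-39,165)"
```

```text
t 2.575 seat xy [-60.1  11. ] z 404.5 ang 101.79 F [-0.5  0.  -0.2] open 0.0857
jog cm [-12.68   4.76  20.45]
t 2.575 seat xy [-60.1  11. ] z 404.5 ang 101.79 F [-0.5  0.  -0.2] open 0.0857
jog cm [-12.67   4.76  23.95]
```

Emit:
jog_arm --series '[[[-4, 1.5, 0, 0, 0, 0.4, 0], [-8.5, 3.2, 1, 0, 0, 0.8, 0], [-12.7, 4.8, 4, 0, 0, 1.2, 0], [-12.7, 4.8, 8, 0, 0, 1.2, 0], [-12.7, 4.8, 12, 0, 0, 1.2, 0], [-12.7, 4.8, 15.5, 0, 0, 1.2, 0], [-12.7, 4.8, 17.5, 0, 0, 1.2, 0], [-12.7, 4.8, 17.5, 0, 0, 1.2, 0]]]'

```text
time_s: 3.58
position: [0.6533, -0.0388, 0.2286]
tool_rot: [[-0.184, 0.983, -0.003], [0.983, 0.184, -0.001], [-0.0, -0.003, -1.0]]
force: [-0.5, -0.5, 0.8]
opening: 0.0853
```

```bash
python3 -c "
from go import *
im=ctrl.read_camera('wrist'); cv2.imwrite('pics/w3.png',im[:,:,::-1])
jog(-186,-39,165)"
```

```text
t 3.625 seat xy [-185.8  -40. ] z 230.2 ang 100.6 F [-0.1  0.5  0.6] open 0.0854
jog cm [-0.01 -0.1   6.52]
```

View pics/w3.png

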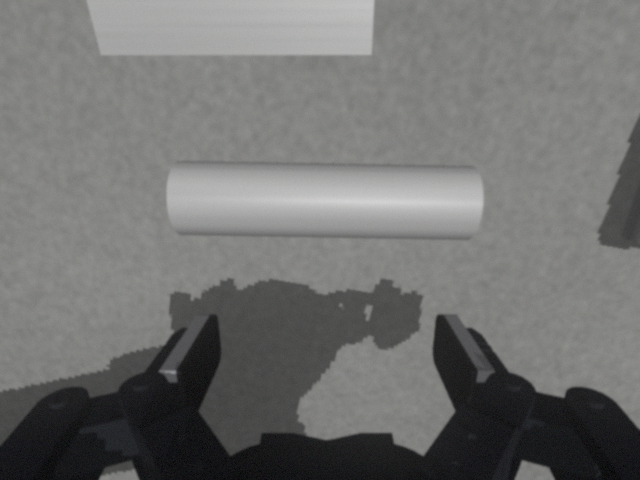

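The bar spans (167–484, 162–238), centred between the fingers, which stand clear behind it. Next: down, then a gentle approach.

Emit:
jog_arm --series '[[[0, -0.1, 2.5, 0, 0, 0, 0], [0, -0.1, 4.5, 0, 0, 0, 0], [0, -0.1, 5.8, 0, 0, 0, 0], [0, -0.1, 6.3, 0, 0, 0, 0], [0, -0.1, 6.3, 0, 0, 0, 0], [0.4, -0.1, 6.3, 0, 0, 0, 0], [0.8, -0.1, 6.3, 0, 0, 0, 0], [1.1, -0.1, 6.3, 0, 0, 0, 0], [1.3, -0.1, 6.3, 0, 0, 0, 0], [1.5, -0.1, 6.3, 0, 0, 0, 0]]]'

```text
time_s: 4.88
position: [0.6503, -0.0233, 0.1668]
tool_rot: [[-0.185, 0.983, 0.0], [0.983, 0.185, -0.0], [-0.0, 0.0, -1.0]]
force: [0.9, -0.2, 1.0]
opening: 0.0854
```

```bash
python3 -c "
from go import *
im=ctrl.read_camera('wrist'); cv2.imwrite('pics/w4.png',im[:,:,::-1])
st()"
```

```text
t 4.925 seat xy [-169.9  -39. ] z 166.7 ang 100.66 F [-0.2  0.4  0.5] open 0.0856
```

View pics/w4.png

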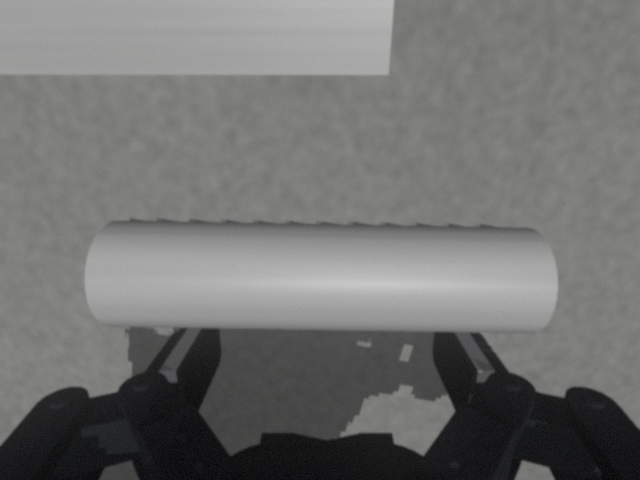

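Emit:
jog_arm --series '[[[0.2, 0, 0, 0, 0, 0, 0], [0.5, 0, 0, 0, 0, 0, 0], [0.8, 0, 0, 0, 0, 0, 0], [1.2, 0, 0, 0, 0, 0, 0], [1.6, 0, 0, 0, 0, 0, 0], [2.0, 0, 0, 0, 0, 0, 0], [2.4, 0, 0, 0, 0, 0, 0], [2.8, 0, 0, 0, 0, 0, 0], [3.2, 0, 0, 0, 0, 0, 0], [3.6, 0, 0, 0, 0, 0, 0], [4.0, 0, 0, 0, 0, 0, 0], [4.4, 0, 0, 0, 0, 0, 0]]]'

```text
time_s: 6.42
position: [0.6421, 0.0201, 0.1667]
tool_rot: [[-0.185, 0.983, 0.0], [0.983, 0.185, -0.0], [-0.0, -0.0, -1.0]]
force: [0.5, 0.0, -0.2]
opening: 0.0853
```

```bash
python3 -c "
from go import *
im=ctrl.read_camera('wrist'); cv2.imwrite('pics/w5.png',im[:,:,::-1])
st()"
```

```text
t 6.475 seat xy [-125.2  -39. ] z 166.7 ang 100.69 F [-0.7  1.2  0. ] open 0.0854
```

View pics/w5.png

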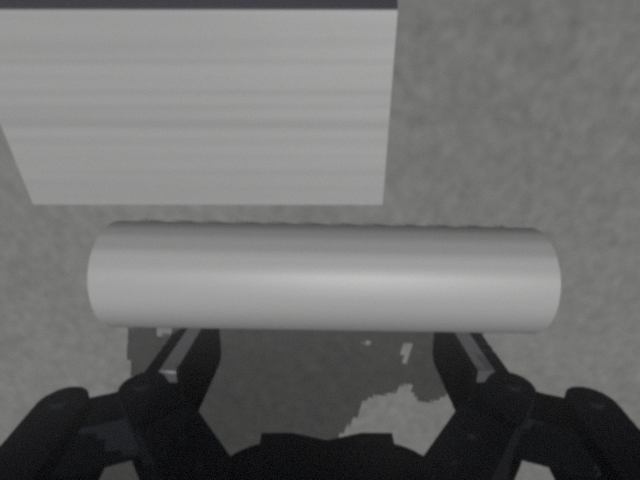

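Emit:
jog_arm --series '[[[0.2, 0, 0, 0, 0, 0, 0], [0.5, 0, 0, 0, 0, 0, 0], [0.9, 0, 0, 0, 0, 0, 0], [1.3, 0, 0, 0, 0, 0, 0], [1.7, 0, 0, 0, 0, 0, 0], [2.1, 0, -0.07, 0, 0, 0, 0], [2.5, 0, -0.14, 0, 0, 0, 0], [2.9, 0, -0.22, 0, 0, 0, 0], [3.3, 0, -0.29, 0, 0, 0, 0], [3.7, 0, -0.36, 0, 0, 0, 0], [4.1, 0, -0.44, 0, 0, 0, 0], [4.5, 0, -0.5, 0, 0, 0, 0]]]'

```text
time_s: 7.98
position: [0.6338, 0.0644, 0.1718]
tool_rot: [[-0.185, 0.983, 0.0], [0.983, 0.185, -0.0], [-0.0, 0.0, -1.0]]
force: [0.4, -2.9, 0.1]
opening: 0.0855
```

```bash
python3 -c "
from go import *
im=ctrl.read_camera('wrist'); cv2.imwrite('pics/w6.png',im[:,:,::-1])
st()"
```

```text
t 8.025 seat xy [-80.1 -39. ] z 171.8 ang 100.69 F [-0. -2.  1.] open 0.0856
```

View pics/w6.png

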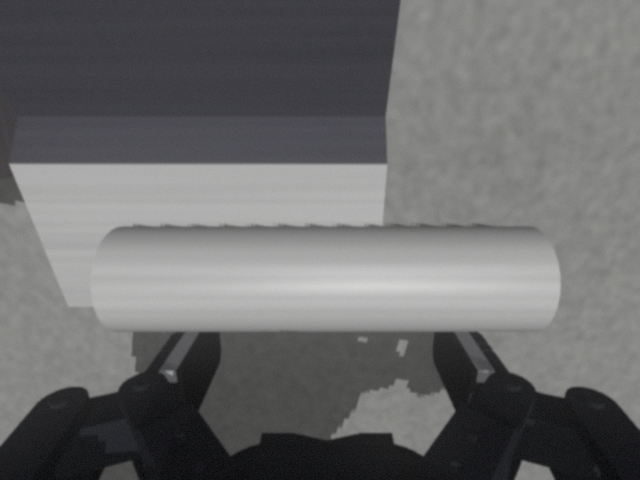

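Emit:
jog_arm --series '[[[0.3, 0, -0.05, 0, 0, 0, 0], [0.7, 0, -0.12, 0, 0, 0, 0], [1.1, 0, -0.2, 0, 0, 0, 0], [1.5, 0, -0.27, 0, 0, 0, 0], [1.9, 0, -0.35, 0, 0, 0, 0], [2.3, 0, -0.42, 0, 0, 0, 0], [2.7, 0, -0.49, 0, 0, 0, 0], [3.0, 0, -0.55, 0, 0, 0, 0], [3.3, 0, -0.6, 0, 0, 0, 0], [3.5, 0, -0.6, 0, 0, 0, 0], [3.6, 0, -0.6, 0, 0, 0, 0], [3.7, 0, -0.6, 0, 0, 0, 0]]]'

```text
time_s: 9.52
position: [0.6267, 0.1012, 0.1775]
tool_rot: [[-0.185, 0.983, -0.0], [0.983, 0.185, 0.001], [0.001, -0.0, -1.0]]
force: [0.3, -0.4, 0.1]
opening: 0.0854
```

```bash
python3 -c "
from go import *
im=ctrl.read_camera('wrist'); cv2.imwrite('pics/w7.png',im[:,:,::-1])
st()"
```

```text
t 9.575 seat xy [-43.5 -38.8] z 177.5 ang 100.68 F [-0.2 -0.3 -0.3] open 0.0854
```

View pics/w7.png

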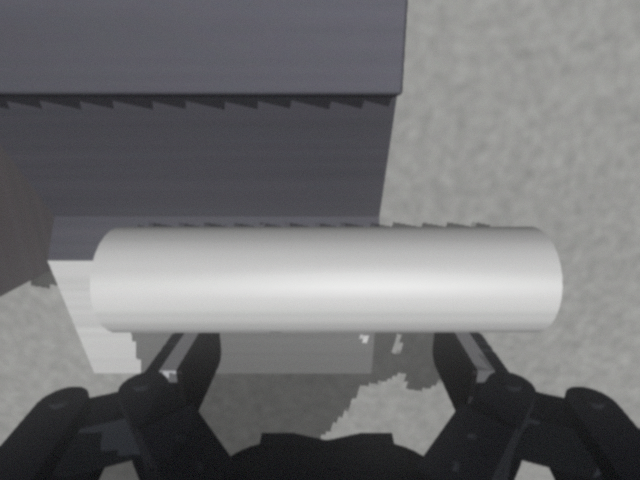

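Emit:
jog_arm --series '[[[0.1, 0, 0, 0, 0, 0, 0], [0.2, 0, 0, 0, 0, 0, 0], [0.3, 0, 0, 0, 0, 0, 0], [0.4, 0, 0, 0, 0, 0, 0], [0.5, 0, 0, 0, 0, 0, 0], [0.6, 0, 0, 0, 0, 0, 0], [0.6, 0, 0, 0, 0, 0, 0], [0.6, 0, 0, 0, 0, 0, 0]]]'

```text
time_s: 10.58
position: [0.6259, 0.1063, 0.1777]
tool_rot: [[-0.185, 0.983, 0.0], [0.983, 0.185, -0.0], [-0.0, 0.0, -1.0]]
force: [0.5, 0.3, -0.5]
opening: 0.0852
```

```bash
python3 -c "
from go import *
im=ctrl.read_camera('wrist'); cv2.imwrite('pics/w8.png',im[:,:,::-1])
st()"
```

```text
t 10.625 seat xy [-38.4 -38.9] z 177.6 ang 100.64 F [-0.  -1.2  0.3] open 0.085
```

View pics/w8.png

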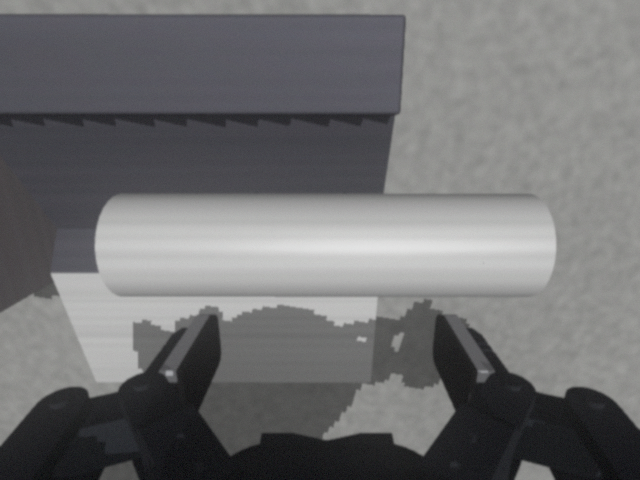

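The bar has dropped into the groove at (325,245), square to it and clear of the fingers. Next: back off, rise, close the fingers, turn 90° and go to the free end.

Emit:
jog_arm --series '[[[-1.5, 0, 0, 0, 0, 0, 0], [-3, 0, -1, 0, 0, 0, 0], [-3, 0, -5, 0, 0, 0, 0], [-3, 1, -9, 0, 0, -8, 1], [-2, 2.5, -9, 0, 0, -18, 1], [-1, 4, -9, 0, 0, -28, 1], [0, 5.5, -9, 0, 0, -38, 1], [1, 7, -9, 0, 0, -48, 1], [2, 8.5, -9, 0, 0, -58, 1], [3, 9.5, -9, 0, 0, -68, 1], [3.8, 10.1, -9, 0, 0, -78, 1], [3.8, 10.1, -9, 0, 0, -88, 1]]]'

```text
time_s: 12.12
position: [0.7188, 0.1615, 0.2682]
tool_rot: [[-0.988, -0.155, 0.001], [-0.155, 0.988, -0.0], [-0.001, -0.0, -1.0]]
force: [-0.3, -0.1, -0.3]
opening: 0.0001
```

Emit:
jog_arm --series '[[[0, 0, 0, 0, 0, -2, 1], [0, 0, 0, 0, 0, -2, 1], [0, 0, 0, 0, 0, -2, 1]]]'

```text
time_s: 12.5
position: [0.7182, 0.1618, 0.2679]
tool_rot: [[-0.983, -0.183, 0.0], [-0.183, 0.983, -0.001], [-0.0, -0.001, -1.0]]
force: [-0.1, -0.2, 0.8]
opening: -0.0002
```

```bash
python3 -c "
from go import *
s=st()
im=ctrl.read_camera('wrist'); cv2.imwrite('pics/w9.png',im[:,:,::-1])
import pickle;pickle.dump(s,open('s9.pkl','wb'))
print(s['joints'],s['tool_rot'])
jog(0,-140,187)"
```

```text
t 12.5 seat xy [  -0.8 -139.9] z 267.9 ang -169.47 F [-0.1 -0.2  0.8] open -0.0002
[ 12.9203652   45.76357659 -48.15054259  80.92878498  34.96534947
  68.78381048  61.33284332] [[-9.83161654e-01 -1.82737772e-01  2.62217708e-04]
 [-1.82737897e-01  9.83161492e-01 -5.84614008e-04]
 [-1.50971292e-04 -6.22687188e-04 -9.99999795e-01]]
t 12.55 seat xy [  -0.6 -139.9] z 267.9 ang -169.43 F [-1.3 -0.4 -0.8] open 0.0
jog cm [-0.01  0.06  8.09]
```

View pics/w9.png

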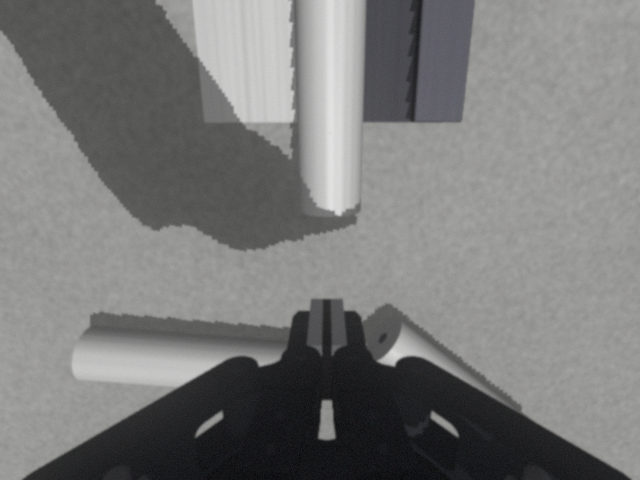

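```bash
python3 -c "
from go import *
for p,z in [((385,330),.030),((405,310),.036),((95,318),.0),((370,335),.018),((240,328),.036),((331,215),.023),((300,190),.0228),((360,190),.0228),((300,60),.0228),((362,60),.0228)]:
    print(p,to_seat(ray('wrist',p,z)).round(1))
"
```

```text
(385, 330) [  36.2 -186.1]
(405, 310) [  46.6 -168.6]
(95, 318) [-168.4 -194.1]
(370, 335) [  28.3 -197.2]
(240, 328) [ -54.8 -180.9]
(331, 215) [   1.6 -112.3]
(300, 190) [-16.5 -97.4]
(360, 190) [ 18.4 -97.4]
(300, 60) [-14.9 -28.9]
(362, 60) [ 17.6 -28.9]
```

Emit:
jog_arm --series '[[[0.6, 0.1, 3, 0, 0, 0, 1], [0.8, 0.1, 5.5, 0, 0, 0, 1], [0.8, 0.1, 7.3, 0, 0, 0, 1], [0.8, 0.1, 8.0, 0, 0, 0, 1], [0.8, 0.1, 8.0, 0, 0, 0, 1], [1.2, 0.1, 8.0, 0, 0, 0, 1], [1.5, 0.1, 8.0, 0, 0, 0, 1]]]'

```text
time_s: 13.42
position: [0.7032, 0.1608, 0.1886]
tool_rot: [[-0.983, -0.185, 0.001], [-0.185, 0.983, 0.0], [-0.001, -0.0, -1.0]]
force: [0.1, 0.3, 0.5]
opening: 0.0001
```

```bash
python3 -c "
from go import *
s=st()
im=ctrl.read_camera('wrist'); cv2.imwrite('pics/w10.png',im[:,:,::-1])
im=ctrl.read_camera('scene'); cv2.imwrite('pics/sc10.png',cv2.resize(im[190:330,300:500,::-1],None,fx=4,fy=4,interpolation=2))
"
```

```text
t 13.425 seat xy [   0.9 -125. ] z 188.6 ang -169.35 F [0.1 0.3 0.5] open 0.0001
```

View pics/w10.png

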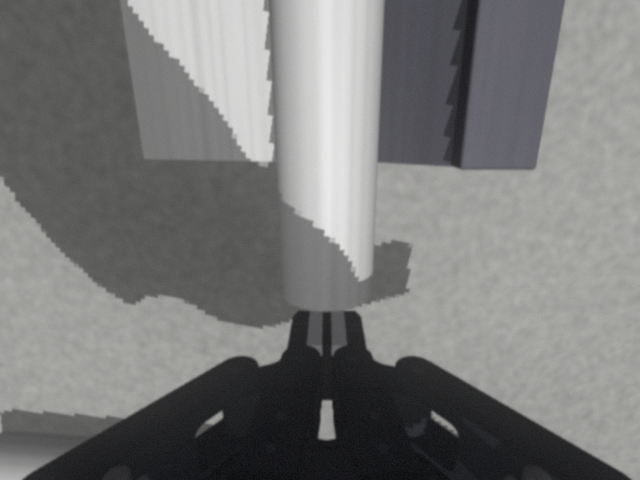

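View pics/sc10.png

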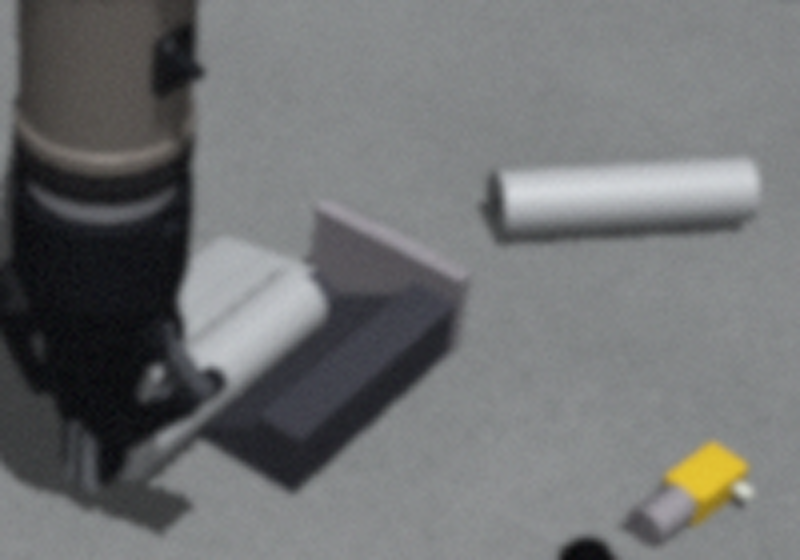

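Emit:
jog_arm --series '[[[0.2, 0, 0, 0, 0, 0, 1], [0.4, 0, 0, 0, 0, 0, 1], [0.6, 0, 0, 0, 0, 0, 1], [0.8, 0, 0, 0, 0, 0, 1], [1.1, 0, 0, 0, 0, 0, 1], [1.4, 0, 0, 0, 0, 0, 1], [1.7, 0, 0, 0, 0, 0, 1], [2.0, 0, 0, 0, 0, 0, 1], [2.3, 0, 0, 0, 0, 0, 1], [2.6, 0, 0, 0, 0, 0, 1], [2.9, 0, 0, 0, 0, 0, 1], [3.1, 0, 0, 0, 0, 0, 1]]]'

```text
time_s: 15.02
position: [0.6726, 0.1549, 0.1878]
tool_rot: [[-0.983, -0.185, 0.0], [-0.185, 0.983, -0.0], [-0.0, -0.0, -1.0]]
force: [2.2, 0.1, -0.7]
opening: -0.0001
```

```bash
python3 -c "
from go import *
s=st()
im=ctrl.read_camera('wrist'); cv2.imwrite('pics/w11.png',im[:,:,::-1])
"
```

```text
t 15.025 seat xy [  0.8 -93.8] z 187.8 ang -169.35 F [ 2.2  0.1 -0.7] open -0.0001
```

View pics/w11.png

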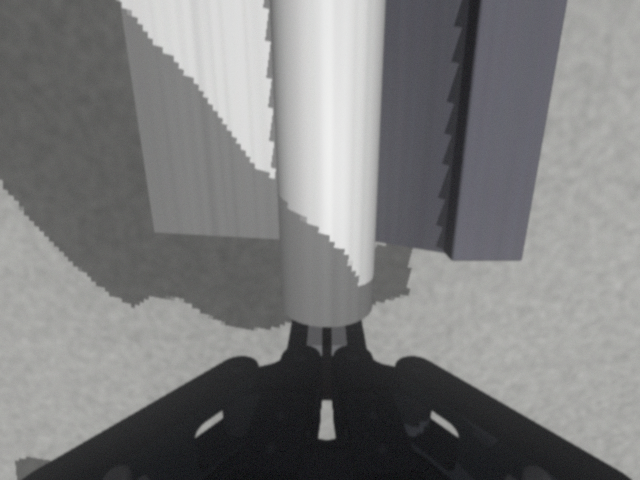

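Emit:
jog_arm --series '[[[0.15, 0, 0, 0, 0, 0, 1], [0.3, 0, 0, 0, 0, 0, 1], [0.45, 0, 0, 0, 0, 0, 1], [0.6, 0, 0, 0, 0, 0, 1], [0.75, 0, 0, 0, 0, 0, 1], [0.85, 0, 0, 0, 0, 0, 1], [0.95, 0, 0, 0, 0, 0, 1], [1.0, 0, 0, 0, 0, 0, 1]]]'

```text
time_s: 16.08
position: [0.6629, 0.153, 0.1878]
tool_rot: [[-0.983, -0.185, 0.0], [-0.185, 0.983, -0.0], [-0.0, -0.0, -1.0]]
force: [2.5, 1.1, 0.4]
opening: 0.0001
```

Emit:
jog_arm --series '[[[0.05, 0, 0, 0, 0, 0, 1], [0.1, 0, 0, 0, 0, 0, 1], [0.15, 0, 0, 0, 0, 0, 1], [0.2, 0, 0, 0, 0, 0, 1]]]'

```text
time_s: 16.58
position: [0.6609, 0.1527, 0.1877]
tool_rot: [[-0.983, -0.185, 0.0], [-0.185, 0.983, -0.0], [-0.0, -0.0, -1.0]]
force: [2.0, 0.5, 1.4]
opening: 0.0004
```

```bash
python3 -c "
from go import *
s=st()
im=ctrl.read_camera('scene'); cv2.imwrite('pics/sc12.png',cv2.resize(im[190:330,300:500,::-1],None,fx=4,fy=4,interpolation=2))
"
```

```text
t 16.575 seat xy [  0.8 -81.9] z 187.7 ang -169.36 F [2.  0.5 1.4] open 0.0004
```

View pics/sc12.png

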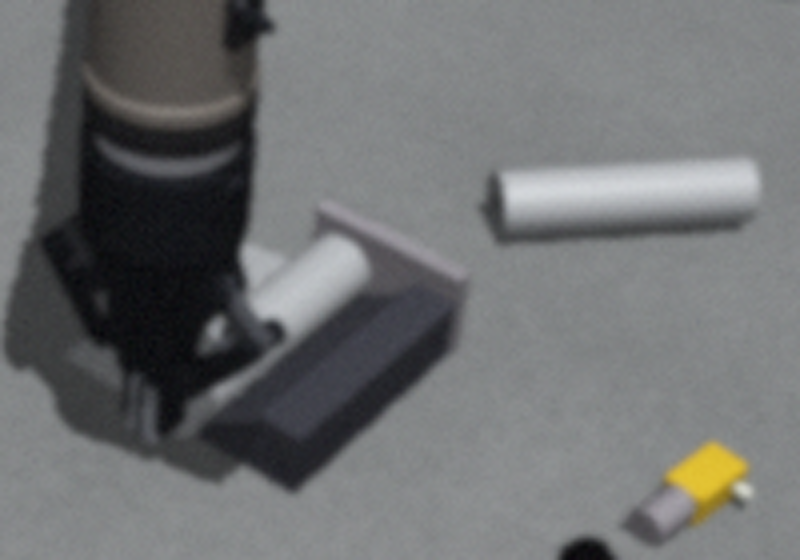

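Nearly home, with only sliding friction (about 2 N) so far. I'll go on in small steps until the force rises.

Emit:
jog_arm --series '[[[0.05, 0, 0, 0, 0, 0, 1], [0.1, 0, 0, 0, 0, 0, 1], [0.15, 0, 0, 0, 0, 0, 1]]]'

```text
time_s: 17.0
position: [0.6597, 0.1524, 0.1877]
tool_rot: [[-0.983, -0.185, 0.001], [-0.185, 0.983, 0.0], [-0.001, 0.0, -1.0]]
force: [3.5, 1.7, -0.0]
opening: 0.0004
```

Emit:
jog_arm --series '[[[0.05, 0, 0, 0, 0, 0, 1], [0.1, 0, 0, 0, 0, 0, 1]]]'

```text
time_s: 17.25
position: [0.6594, 0.1523, 0.1878]
tool_rot: [[-0.983, -0.185, 0.003], [-0.185, 0.983, 0.001], [-0.003, 0.001, -1.0]]
force: [6.3, 0.9, -2.1]
opening: -0.0001
```

Emit:
jog_arm --series '[[[0.05, 0, 0, 0, 0, 0, 1], [0.1, 0, 0, 0, 0, 0, 1], [0.1, 0, 0, 0, 0, 0, 1]]]'

```text
time_s: 17.62
position: [0.659, 0.152, 0.1881]
tool_rot: [[-0.983, -0.184, 0.005], [-0.184, 0.983, 0.002], [-0.005, 0.001, -1.0]]
force: [6.5, 2.1, -2.2]
opening: 0.0001
```

```bash
python3 -c "
from go import *
s=st()"
```

```text
t 17.625 seat xy [  0.5 -79.9] z 188.1 ang -169.38 F [ 6.5  2.1 -2.2] open 0.0001
```

Emit:
jog_arm --series '[[[-0.3, 0, 0, 0, 0, 0, 1], [-1, 0, 0, 0, 0, 0, 1], [-2.5, 0, 0, 0, 0, 0, 1], [-3.5, 0, -2, 0, 0, 0, 1], [-3.5, 0, -6, 0, 0, 0, 1], [-3.5, 0, -11, 0, 0, 0, 1], [-3.5, 0, -16, 0, 0, 0, 1], [-3.5, 0, -20, 0, 0, 0, 1], [-3.5, 0, -20, 0, 0, 0, 1], [-3.5, 0, -20, 0, 0, 0, 1]]]'

```text
time_s: 18.88
position: [0.6914, 0.1583, 0.3864]
tool_rot: [[-0.983, -0.185, -0.003], [-0.185, 0.983, -0.001], [0.003, -0.001, -1.0]]
force: [-0.1, -1.2, -0.2]
opening: 0.0002
```

```bash
python3 -c "
from go import *
s=st()
im=ctrl.read_camera('wrist'); cv2.imwrite('pics/w13.png',im[:,:,::-1])
import pickle;pickle.dump(s,open('s13.pkl','wb'))
im=ctrl.read_camera('scene');cv2.imwrite('pics/sc13full.png',im[:,:,::-1]); cv2.imwrite('pics/sc13.png',cv2.resize(im[190:330,300:500,::-1],None,fx=4,fy=4,interpolation=2))
im=ctrl.read_camera('top');cv2.imwrite('pics/top13.png',im[:,:,::-1])
"
```

```text
t 18.875 seat xy [   0.7 -112.9] z 386.4 ang -169.34 F [-0.1 -1.2 -0.2] open 0.0002
```

View pics/w13.png

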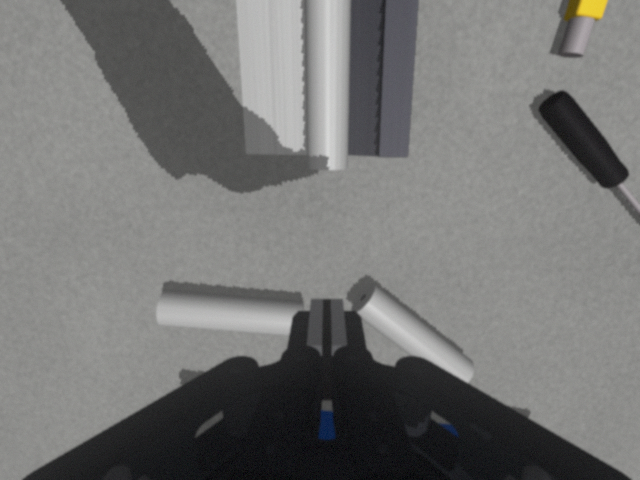

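View pics/sc13.png

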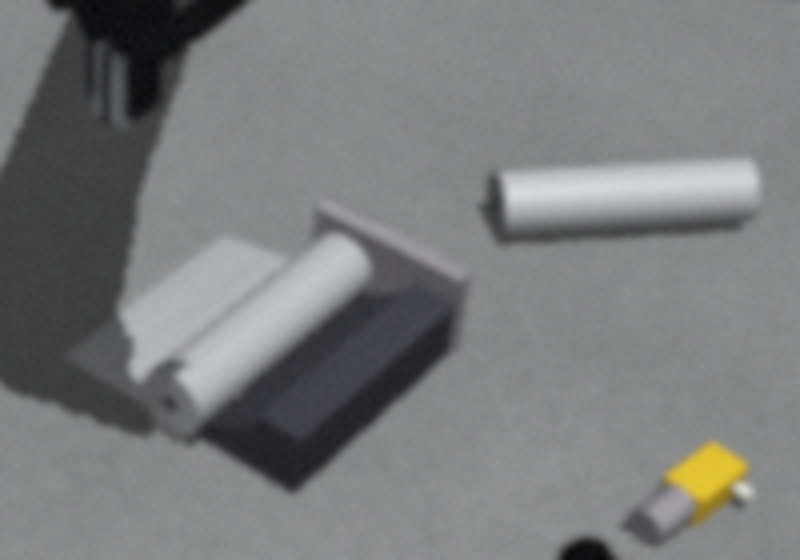

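View pics/top13.png

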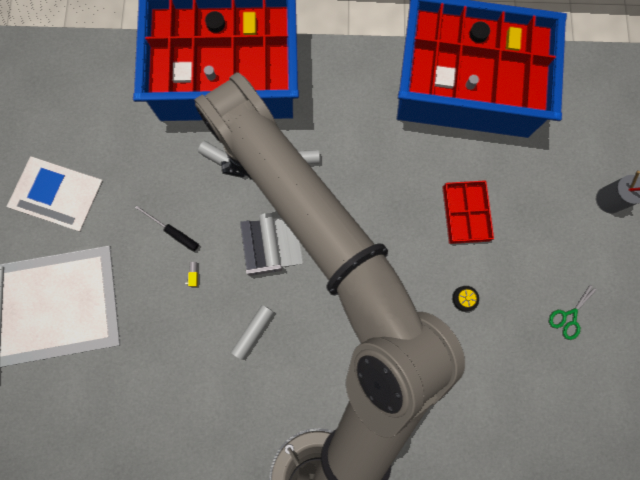

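Emit:
jog_arm --series '[[[4, 0, 0, 0, 0, 0, 1], [9, 0, 0, 0, 0, 0, 1], [14, 0, 0, 0, 0, 0, 1], [18, 0, 0, 0, 0, 0, 1], [18, 0, 0, 0, 0, 0, 1], [18, 0, 0, 0, 0, 0, 1]]]'

```text
time_s: 19.77
position: [0.5155, 0.1249, 0.3875]
tool_rot: [[-0.983, -0.184, 0.0], [-0.184, 0.983, 0.0], [-0.0, -0.0, -1.0]]
force: [-0.6, 0.3, 0.3]
opening: -0.0003
```

```bash
python3 -c "
from go import *
from fit import W,cyl
s=st()
im=ctrl.read_camera('wrist')[:,:,::-1].copy(); cv2.imwrite('pics/w14.png',im)
def at(x,y):
    P=np.r_[SEAT+np.array([c_*x-s_*y,s_*x+c_*y]),.0];return P
c=at(0,0)
X=cyl([c[0],c[1],TH]);X[:,2]+=.0048
print(proj('wrist',X,s).min(0),proj('wrist',X,s).max(0))
u=proj('wrist',X,s)
x0,y0=np.maximum(u.min(0).astype(int)-50,0);x1,y1=u.max(0).astype(int)+50
k=3
c2=cv2.resize(im[y0:y1,x0:x1],None,fx=k,fy=k,interpolation=2)
for p in u: cv2.circle(c2,tuple(((p-[x0,y0]+.5)*k).astype(int)),1,(0,0,255),-1)
for a,z in((-.02,.05),(.068,.05),(0,.0408)):
    P=at(a,.07);P[2]=z;p=proj('wrist',P,s)[0];cv2.circle(c2,tuple(((p-[x0,y0]+.5)*k).astype(int)),3,(0,255,0),-1)
print(c2.shape);h,w=c2.shape[:2];f=min(1,600/h,800/w);cv2.imwrite('pics/w14c.png',cv2.resize(c2,None,fx=f,fy=f))
"
```

```text
t 19.775 seat xy [ 0.2 66.1] z 387.5 ang -169.39 F [-0.6  0.3  0.3] open -0.0003
[307.01731105 204.85766066] [346.1318762  351.15497621]
(741, 417, 3)
```

View pics/w14c.png

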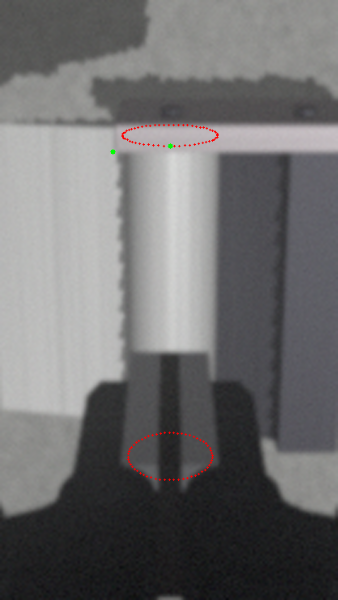

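View pics/w14.png

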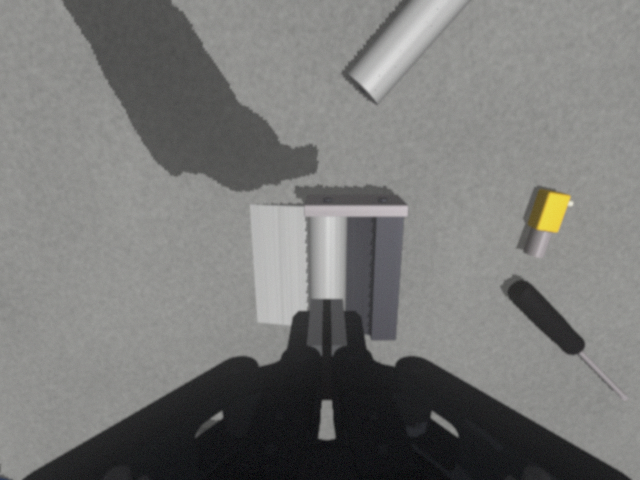

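Emit:
jog_arm --series '[[[-4, 0, 0, 0, 0, 0, 1], [-9, 0, 0, 0, 0, 0, 1], [-12.5, 0, 0, 0, 0, 0, 1], [-12.5, 0, 0, 0, 0, 0, 1], [-12.5, 0, 0, 0, 0, 0, 1]]]'

```text
time_s: 20.45
position: [0.6378, 0.1487, 0.3869]
tool_rot: [[-0.983, -0.185, -0.002], [-0.185, 0.983, 0.001], [0.002, 0.001, -1.0]]
force: [-1.5, 0.3, -0.1]
opening: 0.0
```

```bash
python3 -c "
from go import *
s=st()
im=ctrl.read_camera('wrist')[:,:,::-1].copy(); cv2.imwrite('pics/w15.png',im)
cv2.imwrite('pics/w15c.png',cv2.resize(im[40:240,230:430],None,fx=3,fy=3,interpolation=2))
def at(x,y,z): return np.r_[SEAT+np.array([c_*x-s_*y,s_*x+c_*y])/1000,z/1000]
for P in [(0,70,40.8),(0,-70,40.8),(-18,70,22.8),(18,70,22.8),(-20,70,50),(68,70,50)]:
  u=proj('wrist',at(*P),s)[0];print(P,u.round(1),((u-[230,40])*3).round())
"
```

```text
t 20.45 seat xy [  1.1 -58.5] z 386.9 ang -169.33 F [-1.5  0.3 -0.1] open 0.0
(0, 70, 40.8) [325.1  56.6] [285.  50.]
(0, -70, 40.8) [325.2 231.5] [286. 574.]
(-18, 70, 22.8) [303.1  60.3] [219.  61.]
(18, 70, 22.8) [347.2  60.4] [352.  61.]
(-20, 70, 50) [298.3  54.5] [205.  44.]
(68, 70, 50) [416.2  54.7] [559.  44.]
```

View pics/w15c.png

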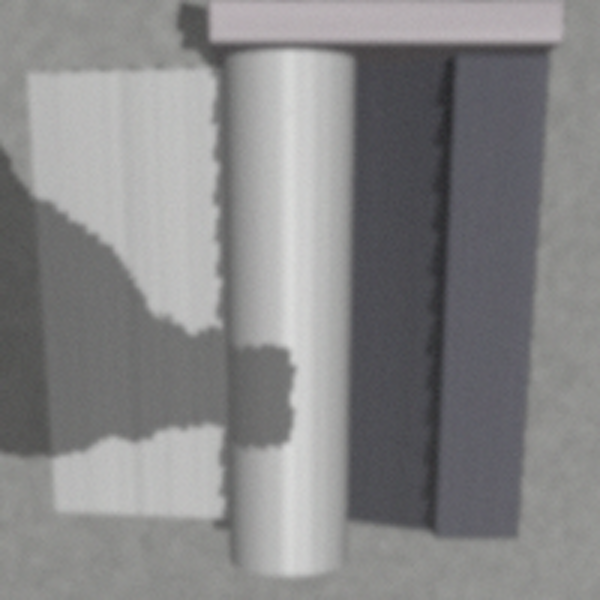

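The wrist crop agrees with the model. The bar's stop end is at crop y≈50 (predicted 50), directly below the plate face edge (44), and its free end is at 577 (predicted 574, under 1 mm off). It lies in the groove bottom and the gripper is 200 mm above it.

```bash
python3 -c "
from h import *
im=ctrl.read_camera('top')[:,:,::-1].copy();cv2.imwrite('pics/top_end.png',im)
a=cv2.imread('pics/top0.png')
d=cv2.absdiff(a,im).max(2)
for n,(x0,y0,x1,y1) in dict(tray=(440,175,497,250),wheel=(448,282,485,316),motor=(183,260,203,292),driver=(130,200,204,255)).items(): print(n,(d[y0:y1,x0:x1]>40).sum())
print(ctrl.finish_job())"
```

```text
tray 0
wheel 0
motor 0
driver 0
the job is handed in; nothing more can be done
None
```

The right-most bar now lies in the bottom of the V-groove against the stop plate, and I handed the job in at about 20.5 s, under the 51 s limit.

**What I did:** With the fingers open and only pushing, I rolled the bar across the bench and up the ramp until it dropped over the lip into the groove. I then shut the fingers, pushed the free end along the groove and backed off upwards.

**Last checks:**
- **Against the stop:** The push force rose from about 2 N of sliding friction to 6.5 N as motion stopped, with the fingertips about 70 mm from the seat. In the close-up the bar's ends matched the expected home position to within 1 mm. I can't rule out a gap of a few tenths of a millimetre at the plate.
- **Other objects:** The wheel, geared motor, screwdriver and tray showed no change between the first and last top pictures.
- **Forces and clearance:** The highest force in any reading was about 7 N. At hand-in the fingertips were about 0.2 m above the bench, touching nothing.

No check failed or disagreed. Early on I moved the wrong way while lining up the camera, high above the bench, and corrected it.

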